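Restock the narrow display ledge of a food stall

ROBOT

A 6-joint arm with a two-finger parallel gripper is mounted at the origin on the work surface. World frame = base frame: x ahead of the robot, y to its left, z up, the work surface at z = 0. Lengths are in m, angles in rad, forces in N, time in s.
With the tool pointing down it reaches from about 0.25 to 0.775 m from the base axis. Payload 4 kg.
Tool frame: the origin (TCP) lies at the centre of the arm's flange, where the gripper is bolted on; the fingertips stand 199 mm ahead of it and the grasp point (between the pads) lies 180 mm ahead of it (robot.tcp_to_tips is the z of the fingertips in the tool frame, in m); z points along the fingers, y is the line along which they close (so a half turn about z gives the same grasp; the last joint's range is limited). The gripper opens to 94 mm and grips with 3 to 60 N. Pads are 16 mm wide; open, the fingers measure 119 mm over their backs; the gripper's body (75 mm by 177 mm) begins 78 mm behind the grasp point.
Start: joints at [-1.243, 0.087, 1.371, -0, 1.684, -0.103], TCP at [0.23, -0.5, 0.405] pointing down, gripper open.
Joint ranges: [-3.1, 3.1], [-0.76, 2.03], [0.27, 2.55], [-1.08, 4.22], [0.17, 2.65], [-2.57, 2.57]. Speed limits (rad/s): [2.79, 2.79, 3.14, 3.14, 3.14, 3.14].

INTERFACE

Orientations are given as [roll, pitch, yaw] about the fixed x, y, z axes, in that order (R = Rz(yaw) Ry(pitch) Rx(roll)).
In Python, from bench import robot gives the robot as it stands.
- The arm moves only by the tool play_rows, never from a script. Its arguments are lists of equal length, an entry for each row: "translation": the shift along the tool's x, y, z scaled (see below), a list of three; "twist": the turn, a rotation vector about the tool's x, y, z scaled (see below), a list of three; "gripper": the opening, from -1 (shut) to 1 (fully open). A call has 1 to 8 rows; each row shifts and turns the commanded pose from where the row before left it, along the tool's axes as they then stand; what a row does not reach is not made up. The controller multiplies each number of a shift by 0.04 m and each number of a turn by 0.1 rad. A row lasts 1/10 s, in which the tool goes at most 50 mm and 8.59 degrees, less where a joint would pass 70% of its speed; a pose out of reach is approached as far as the arm can. A call with a number of a shift or a turn outside -1 to 1 is refused whole. A call with a gripper value outside its range is refused whole. The fingers move at their own pace and stop on an object; the grip force is fixed at half the most. Time passes only in rows, so rows that do not move let the fingers close. It gives the time, the measured TCP pose, the force, the opening and the grip force at its end, in the units of the state.
- robot.get_obs(): the state, without advancing time (a new reading comes with each control period).
- robot.snapshot(name): name is "side" or "top"; returns the picture (400x640x3 uint8, red, green, blue); there is no depth.
- robot.camera_model(name): a dict with "camera_matrix" (3x3 intrinsics, pixels), "k1" (the pictures are not rectified: a ray, as slopes to the right and down, at radius r is drawn at 1 + k1 r^2 times it, then the intrinsics apply), "rvec" (rotation vector, rad) and "tvec" (3), from world to camera coordinates, as OpenCV has them. Camera axes: x right, y down, z forward; pixel columns grow to the right and rows downward; lengths in m; the calibration is good to about 2 mm. A picture is of the moment at which its call begins. camera_model takes no time and is no camera call.
- robot.close_job(): hands the job in; it is judged then, once.
Trained networks look in the newest picture that a camera, given by its name, has taken for a name from the list of things; names that differ only in an ending like _2 or _b are one class to them, and where a whole thing is asked for, a point or a joint stands for the part that bears it (a point fixed in the world has none). Each returns a list of dicts, best first, with "score" (0 to 1); they miss things now and then, are a little off and sometimes report something else, mostly with a low value. They report only what shows in the picture. A call takes as long as a camera call. They do not tell look-alikes from the thing itself.
- robot.recognise(name, camera): "centre" ([x, y, z] in m, in world coordinates, good to about 4 mm: the middle of the surface that is visible of it).
- robot.spot_point(name, camera): "centre" ([x, y, z] in m, in world coordinates, good to about 4 mm: a listed point, or the origin of a listed thing).
The state is a dict: "time": time; "joint_positions": joint angles; "qvel": joint speeds; "joint_torque": joint torques, N m; "tool_pos": TCP position; "ee_rot": TCP orientation; "wrist_force": force on the tool from outside, world axes, zero at the start; "wrist_torque": the same for the moment, N m; "width": finger opening in m; "finger_force": force on a finger pad.
Only numpy, scipy, OpenCV 4.12 (cv2) and the standard library are available. Lean on these libraries where they do the work, as an engineer would, in place of code of your own. Each camera call takes 0.05 s, during which the arm holds its last target. There are 200 camera calls.

TASK

Restock the little wooden stand: turn the gate's knob until it clicks open, slide the wide jar (too wide to grip) off the loading shelf and along the narrow ledge until it stands centred on the ledge and up against the end stop, then turn the knob back until the gate clicks shut across the ledge. After that, stand the small squat jar upright on the middle of the wide jar's lid. Do not tip or drop the wide jar and leave the sauce bottle, the tall jar and the card holder where they are.

Things in the scene. Friction and masses are not known exactly. Their poses are not given: they have to be found in the camera images.
- stand: Fixed wooden stand, tops 80 mm above the table. Origin at table height, z up; its y axis is the middle line of the ledge. Loading shelf: x -130 to +62, y +20 to +235 mm. Flush with it, the narrow ledge runs on: x -25 to +25, y +20 to -150 mm, where it ends at an upright stop board 50 mm wide and 55 mm high above the ledge. A steel gate post stands beside the ledge at x +80, y 0.
- ledge_spot (a point): Point on top of the ledge (in the stand at x 0, y -102, z 80 mm): the middle of the wide jar's underside belongs here when the jar is centred and touches the end stop. Axes as the stand's.
- knob_grip (a point): Point on the gate's vertical turning axis (in the stand at x +80, y 0, z 128 mm), the height to grip the knob. Axes as the stand's; does not turn. The knob is an upright black bar 46 mm long, 12 mm thick, 104 to 138 mm above the table, always parallel to the steel gate arm beneath it (12 mm wide, reaching 85 mm from the axis, 94 to 104 mm above the table).
- gate (a joint): Turn of knob and gate arm, rad, growing clockwise seen from above. 0 = shut: knob and arm along the stand's x, arm pointing to -x across the ledge (the start). 1.45 = open: arm pointing to the stand's +y, beside the loading shelf. A spring holds it at both ends: about 0.1 N m to move it, falling to none at the middle (0.73), past which it snaps to the other end.
- wide_jar_center (a point): Centre, half-way up, of the wide jar: a round squat jar, 96 mm in diameter and 80 mm high, flat aluminium lid as wide as the jar, about 0.5 kg. It starts upright on the loading shelf, off the line of the ledge. z axis up.
- small_jar_center (a point): Centre, half-way up, of the small squat jar: round, 50 mm in diameter, 65 mm high, flat lid, about 0.16 kg, upright on the table. It may start in either of two places, with the sauce bottle in the other. z axis up.
- sauce_bottle: Sauce bottle, 50 mm in diameter, 135 mm high with a narrower neck, upright on the table; origin under its centre. Leave alone.
- tall_jar: Tall jar, 68 mm in diameter, 100 mm high, upright on the table near the loading shelf; origin under its centre. Leave alone.
- card_holder: White plastic card holder, 60 x 100 mm and 70 mm high, beyond the stand; origin under its centre. Leave alone.
Not all that is in view belongs to the job. Leave any black or red look-alike of the part that bears small_jar_center alone.

How it is judged:
By the outcome, as a careful person would: the job done as asked, in the order asked, and still so for the second after the job is handed in, with the robot touching nothing.
It also fails if it takes over 72 s, if anything falls off the work surface, if the arm or the gripper's body presses on something with over 40 N, if the wrist force passes 120 N, or if a joint passes its speed limit or range.

## Working session

There is one attempt and no reset: what is moved stays moved. The work goes in short steps, Python scripts to look and compute and a tool call to move; the robot and the scene stay as the last step left them, time stands still between calls to the robot, and variables do not carry over. Pictures are saved under pics/ and viewed, at most 13 in all, crops included, and the job is handed in when it is done.

Besides the shell and the picture viewer there is one more tool, called after "Call:" as name(argument=value, ...), one argument or row to a line, values as JSON. play_rows: Moves the arm, as the interface text tells. Its arguments: {"type":"object","properties":{"translation":{"type":"array","items":{"type":"array","items":{"type":"number","minimum":-1,"maximum":1}}},"twist":{"type":"array","items":{"type":"array","items":{"type":"number","minimum":-1,"maximum":1}}},"gripper":{"type":"array","items":{"type":"number"}}},"required":["translation","twist","gripper"]}

```bash
mkdir -p pics
cat > h.py <<'E'
import numpy as np,cv2
from bench import robot
from scipy.spatial.transform import Rotation as R
def save(n,f): 
    im=robot.snapshot(n); cv2.imwrite('pics/'+f,im[:,:,::-1]); return im
def ray(n,u,v,z):
    m=robot.camera_model(n);K=np.array(m['camera_matrix']);k=m['k1']
    d=np.array([(u-K[0,2])/K[0,0],(v-K[1,2])/K[1,1]]);s=d.copy()
    for _ in range(30): s=d/(1+k*(s@s))
    Rm=cv2.Rodrigues(np.array(m['rvec'],float))[0];t=np.array(m['tvec']).ravel()
    c=-Rm.T@t;w=Rm.T@np.array([s[0],s[1],1]);return c+w*(z-c[2])/w[2]
def proj(n,p):
    m=robot.camera_model(n);K=np.array(m['camera_matrix'])
    return cv2.projectPoints(np.array([p],float),np.array(m['rvec'],float),np.array(m['tvec'],float),K,np.array([m['k1'],0,0,0.]))[0].ravel()
E
python3 - <<'E'
from h import *
for c in('top','side'):
    save(c,c+'0.png')
    for n in ['stand','knob_grip','ledge_spot','wide_jar_center','small_jar_center','sauce_bottle','tall_jar','card_holder']:
        try:
            print(c,n,[(np.round(d['centre'],3).tolist(),round(d['score'],2)) for d in robot.spot_point(n,c)][:4])
        except Exception as e: print(n,e)
o=robot.get_obs();print(o)
E
```

```text
top stand [([0.513, 0.021, 0.001], 0.96)]
top knob_grip [([0.597, 0.028, 0.126], 0.58)]
top ledge_spot [([0.522, -0.082, 0.08], 0.7)]
top wide_jar_center [([0.427, 0.157, 0.119], 0.96)]
top small_jar_center [([0.444, -0.27, 0.034], 0.89), ([0.432, -0.457, 0.032], 0.64), ([0.446, -0.36, 0.031], 0.58), ([0.598, -0.351, 0.001], 0.3)]
top sauce_bottle [([0.599, -0.352, 0.0], 0.66)]
top tall_jar [([0.564, 0.424, -0.001], 0.83)]
top card_holder [([0.727, -0.162, -0.001], 0.87)]
side stand [([0.515, 0.019, 0.002], 0.83)]
side knob_grip [([0.593, 0.031, 0.127], 0.88)]
side ledge_spot [([0.524, -0.081, 0.077], 0.92), ([0.446, -0.362, 0.03], 0.3), ([0.594, -0.352, -0.001], 0.17)]
side wide_jar_center [([0.428, 0.153, 0.121], 0.62)]
side small_jar_center [([0.429, -0.455, 0.03], 0.75), ([0.447, -0.27, 0.029], 0.54), ([0.448, -0.36, 0.033], 0.52)]
side sauce_bottle [([0.595, -0.352, 0.001], 0.78), ([0.593, 0.03, 0.128], 0.65)]
side tall_jar [([0.57, 0.426, 0.0], 0.74)]
side card_holder [([0.727, -0.159, -0.0], 0.65)]
{'time': 0.9, 'joint_positions': array([-1.24312902e+00,  8.71795883e-02,  1.37068759e+00,  1.51837041e-05,
        1.68359075e+00, -1.03062098e-01]), 'qvel': array([-0.00218694,  0.00093596,  0.00176005,  0.0004988 ,  0.00133345,
        0.00038843]), 'joint_torque': array([-5.15138277e-05, -3.40031219e+01, -3.02600849e+01,  7.16208690e-02,
        2.36309582e-02,  1.30444668e-06]), 'tool_pos': array([ 0.22966004, -0.49975512,  0.40472335]), 'ee_rot': array([ 3.14145709e+00, -1.14638478e-06,  4.30731111e-01]), 'wrist_force': array([-0.75341481, -0.51915089,  0.07343922]), 'wrist_torque': array([0.05359559, 0.01679807, 0.00927703]), 'finger_force': 0.0, 'width': 0.09412372598218745}
```

View pics/top0.png

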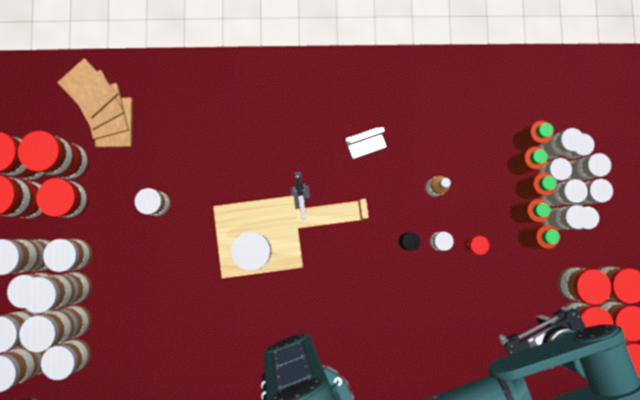

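View pics/side0.png

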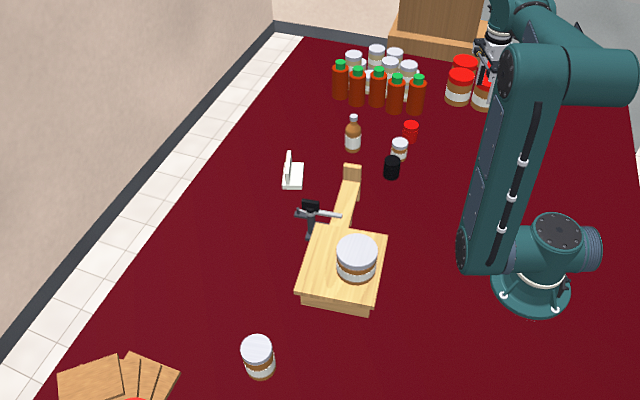

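Top view: stand with the wide jar at (250,250), ledge running right to the stop at (366,208), and the gate shut at (300,190). The small jar is the white one at (442,241), between the black one at (410,241) and the red one at (480,245). The sauce bottle is at (438,186). Next I refine the stand pose with an edge fit.

```bash
cat > fit.py <<'E'
from h import *
from scipy.optimize import minimize
im=cv2.imread('pics/top0.png');hsv=cv2.cvtColor(im,cv2.COLOR_BGR2HSV)
S=4
P=np.array([[-130,235],[62,235],[62,20],[25,20],[25,-150],[-25,-150],[-25,20],[-130,20]])/1e3
wood=cv2.inRange(hsv,(12,30,120),(32,200,255))
x0,y0,x1,y1=195,170,385,295
big=cv2.resize(wood[y0:y1,x0:x1],None,fx=S,fy=S,interpolation=cv2.INTER_LINEAR)>127
W=np.ones_like(big)
def blank(cx,cy,r): 
    yy,xx=np.mgrid[:W.shape[0],:W.shape[1]]; W[((xx/S+x0-cx)**2+(yy/S+y0-cy)**2)<r*r]=0
blank(250,250,24); blank(300,190,30); blank(302,212,12); blank(366,208,12)
def poly(p):
    c,s=np.cos(p[2]),np.sin(p[2])
    return np.array([proj('top',[p[0]+c*a-s*b,p[1]+s*a+c*b,.08]) for a,b in P])
def cost(p):
    q=((poly(p)-[x0,y0]+.5)*S-.5); m=np.zeros(big.shape,np.uint8)
    cv2.fillPoly(m,[np.round(q*16).astype(np.int32)],1,shift=4)
    return float(((m>0)!=big)[W>0].sum())
r=minimize(cost,[.514,.02,.1],method='Nelder-Mead',options=dict(initial_simplex=[[.514,.02,.1],[.52,.02,.1],[.514,.026,.1],[.514,.02,.13]]))
p=r.x;print(p,r.fun)
c,s=np.cos(p[2]),np.sin(p[2])
T=lambda a,b:[p[0]+c*a-s*b,p[1]+s*a+c*b]
print('knob',T(.08,0),'spot',T(0,-.102))
v=cv2.resize(im[y0:y1,x0:x1],None,fx=S,fy=S,interpolation=cv2.INTER_CUBIC)
tr=lambda q:np.round((np.array(q)-[x0,y0]+.5)*S).astype(int)
cv2.polylines(v,[tr(poly(p))],True,(255,0,0),1)
# jar lid
lid=cv2.inRange(hsv,(0,0,150),(180,40,255));lid[:,:225]=0;lid[:225]=0;lid[:,280:]=0
ys,xs=np.nonzero(lid);u,vv=xs.mean(),ys.mean();print('lid',u,vv,len(xs),ray('top',u,vv,.16))
for a in np.linspace(0,6.28,60):
    w=ray('top',u,vv,.16);q=tr(proj('top',[w[0]+.048*np.cos(a),w[1]+.048*np.sin(a),.16]));cv2.circle(v,tuple(int(i) for i in q),1,(0,0,255),-1)
K=T(.08,0)
for e in(-.023,.023): cv2.circle(v,tuple(int(i) for i in tr(proj('top',[K[0]+c*e,K[1]+s*e,.138]))),3,(0,255,0),1)
cv2.imwrite('pics/fit.png',v)
# small jar lid
m=cv2.inRange(hsv,(0,0,150),(180,60,255));m[:,:425]=0;m[:,460:]=0;m[:225]=0;m[260:]=0
ys,xs=np.nonzero(m);print('small',ray('top',xs.mean(),ys.mean(),.065),len(xs))
E
python3 fit.py
```

```text
[0.51393514 0.02065059 0.1095789 ] 1571.0
knob [np.float64(0.5934553184535858), np.float64(0.029399372444808974)] spot [np.float64(0.5250898327464434), np.float64(-0.08073763479629278)]
lid 250.7062101910828 254.56050955414014 1256 [0.41996751 0.15162029 0.16      ]
small [ 0.44483633 -0.3603478   0.065     ] 300
```

View pics/fit.png

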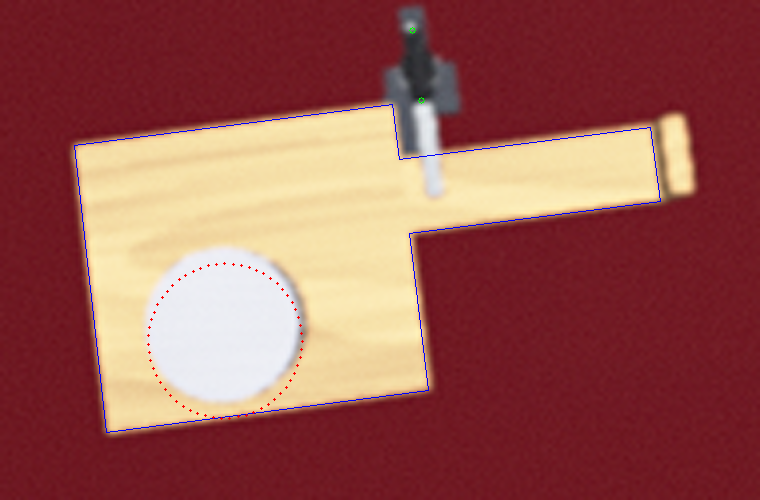

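The polygon fit lies exactly on the stand's edges, and the predicted knob ends fall on the knob. The lid's true centre is about 15 crop-px above the red dotted circle, which puts the jar at about (0.429, 0.152). Next I plan the move above the knob.

```bash
cat > plan.py <<'E'
from h import *
import json,sys
SX,SY,SW=.5139,.0207,.1096
def sw(a,b): c,s=np.cos(SW),np.sin(SW); return [SX+c*a-s*b,SY+s*a+c*b]
def plan(wps,start=None,per=8):
    """wps: (x,y,z,yaw,n)"""
    o=robot.get_obs();
    if start is None:
        start=[*o['tool_pos'],o['ee_rot'][2]]
    cur=np.array(start,float);T=[];W=[]
    for x,y,z,yaw,n in wps:
        g=np.array([x,y,z,yaw]);g[3]=cur[3]+(g[3]-cur[3]+np.pi)%(2*np.pi)-np.pi
        if abs(g[3]-cur[3])>3: print('big turn')
        st=cur.copy()
        for i in range(n):
            t=st+(g-st)*(i+1)/n;d=t-cur;c,s=np.cos(cur[3]),np.sin(cur[3])
            v=np.round(np.array([c*d[0]+s*d[1],s*d[0]-c*d[1],-d[2]])/.04,2);w=round(-d[3]/.1,2)
            u=v*.04;cur+= [c*u[0]+s*u[1],s*u[0]-c*u[1],-u[2],-w*.1]
            T.append(v.tolist());W.append([0,0,w])
    for i in range(0,len(T),per): print(json.dumps(T[i:i+per]),json.dumps(W[i:i+per]))
    print('end',cur.round(4),'now',np.round([*o['tool_pos'],o['ee_rot'][2]],4),'F',o['wrist_force'].round(1),'t',o['time'],'w',round(o['width'],4))
E
python3 - <<'E'
from plan import *
k=sw(.08,0);plan([(*k,.405,SW+np.pi,29)])
E
```

```text
[[0.48, -0.28, -0.0], [0.5, -0.24, -0.0], [0.52, -0.19, -0.0], [0.53, -0.13, -0.0], [0.55, -0.08, -0.0], [0.56, -0.03, -0.0], [0.55, 0.02, -0.0], [0.55, 0.08, -0.0]] [[0, 0, -0.97], [0, 0, -0.98], [0, 0, -0.97], [0, 0, -0.97], [0, 0, -0.97], [0, 0, -0.98], [0, 0, -0.97], [0, 0, -0.97]]
[[0.53, 0.13, -0.0], [0.53, 0.19, -0.0], [0.5, 0.23, -0.0], [0.48, 0.28, -0.0], [0.44, 0.33, -0.0], [0.42, 0.36, -0.0], [0.37, 0.41, -0.0], [0.34, 0.44, -0.0]] [[0, 0, -0.97], [0, 0, -0.98], [0, 0, -0.97], [0, 0, -0.97], [0, 0, -0.97], [0, 0, -0.98], [0, 0, -0.97], [0, 0, -0.97]]
[[0.29, 0.47, -0.0], [0.24, 0.5, -0.0], [0.2, 0.52, -0.0], [0.14, 0.53, -0.0], [0.09, 0.55, -0.01], [0.04, 0.55, 0.0], [-0.02, 0.55, 0.0], [-0.07, 0.55, 0.0]] [[0, 0, -0.97], [0, 0, -0.98], [0, 0, -0.97], [0, 0, -0.97], [0, 0, -0.97], [0, 0, -0.98], [0, 0, -0.97], [0, 0, -0.97]]
[[-0.13, 0.54, 0.0], [-0.17, 0.53, 0.0], [-0.23, 0.5, 0.0], [-0.27, 0.48, 0.0], [-0.32, 0.46, 0.0]] [[0, 0, -0.97], [0, 0, -0.98], [0, 0, -0.97], [0, 0, -0.97], [0, 0, -0.97]]
end [0.5934 0.0296 0.4051 3.2507] now [ 0.2297 -0.4998  0.4047  0.4307] F [-0.8 -0.5  0.1] t 0.9 w 0.0941
```

Call:
play_rows(
  translation=[
    [0.48,-0.28,0],
    [0.5,-0.24,0],
    [0.52,-0.19,0],
    [0.53,-0.13,0],
    [0.55,-0.08,0],
    [0.56,-0.03,0],
    [0.55,0.02,0],
    [0.55,0.08,0],
  ],
  twist=[
    [0,0,-0.97],
    [0,0,-0.97],
    [0,0,-0.97],
    [0,0,-0.97],
    [0,0,-0.97],
    [0,0,-0.98],
    [0,0,-0.97],
    [0,0,-0.97],
  ],
  gripper=[0,0,0,0,0,0,0,0],
)

```text
time: 1.7
tool_pos: [0.3305, -0.3528, 0.4048]
ee_rot: [3.141, 0.0, 1.212]
wrist_force: [-0.5, -0.5, 0.7]
width: 0.0472
finger_force: 0.0
```

Call:
play_rows(
  translation=[
    [0.53,0.13,0],
    [0.53,0.19,0],
    [0.5,0.23,0],
    [0.48,0.28,0],
    [0.44,0.33,0],
    [0.42,0.36,0],
    [0.37,0.41,0],
    [0.34,0.44,0],
  ],
  twist=[
    [0,0,-0.97],
    [0,0,-0.98],
    [0,0,-0.97],
    [0,0,-0.97],
    [0,0,-0.97],
    [0,0,-0.98],
    [0,0,-0.97],
    [0,0,-0.97],
  ],
  gripper=[0,0,0,0,0,0,0,0],
)

```text
time: 2.5
tool_pos: [0.431, -0.2071, 0.4048]
ee_rot: [3.141, 0.0, 1.99]
wrist_force: [0.6, -0.1, 0.1]
width: 0.0468
finger_force: 0.0
```

Call:
play_rows(
  translation=[
    [0.29,0.47,0],
    [0.24,0.5,0],
    [0.2,0.52,0],
    [0.14,0.53,0],
    [0.09,0.55,0],
    [0.04,0.55,0],
    [-0.02,0.55,0],
    [-0.07,0.55,0],
  ],
  twist=[
    [0,0,-0.97],
    [0,0,-0.98],
    [0,0,-0.97],
    [0,0,-0.97],
    [0,0,-0.97],
    [0,0,-0.98],
    [0,0,-0.97],
    [0,0,-0.97],
  ],
  gripper=[0,0,0,0,0,0,0,0],
)

```text
time: 3.3
tool_pos: [0.5314, -0.0612, 0.4047]
ee_rot: [-3.142, 0.0, 2.768]
wrist_force: [0.3, 0.5, -0.0]
width: 0.047
finger_force: 0.0
```

Call:
play_rows(
  translation=[
    [-0.13,0.54,0],
    [-0.17,0.53,0],
    [-0.23,0.5,0],
    [-0.27,0.48,0],
    [-0.32,0.46,0],
    [0,0,0],
    [0,0,0],
  ],
  twist=[
    [0,0,-0.97],
    [0,0,-0.98],
    [0,0,-0.97],
    [0,0,-0.97],
    [0,0,-0.97],
    [0,0,0],
    [0,0,0],
  ],
  gripper=[0,0,0,0,0,0,0],
)

```text
time: 4.0
tool_pos: [0.5938, 0.0294, 0.4044]
ee_rot: [-3.141, -0.001, -3.034]
wrist_force: [-0.2, 0.5, 0.3]
width: 0.047
finger_force: 0.0
```

Run:
```python
from plan import *
k=sw(.08,0);plan([(*k,.310,SW+np.pi,6)])
print(robot.get_obs()['joint_positions'].round(2))
```

```text
[[0.0, 0.0, 0.39], [0.0, 0.0, 0.4], [0.0, 0.0, 0.39], [0.01, 0.0, 0.39], [-0.0, 0.0, 0.4], [-0.0, 0.0, 0.39]] [[0, 0, -0.0], [0, 0, -0.01], [0, 0, -0.0], [0, 0, -0.0], [0, 0, -0.01], [0, 0, -0.0]]
end [ 0.5934  0.0294  0.31   -3.0321] now [ 0.5938  0.0294  0.4044 -3.0341] F [-0.2  0.5  0.3] t 4.0 w 0.047
[-0.05  0.19  1.26 -0.    1.7  -1.72]
```

Call:
play_rows(
  translation=[
    [0,0,0.39],
    [0,0,0.4],
    [0,0,0.39],
    [0,0,0.39],
    [0,0,0.4],
    [0,0,0.39],
  ],
  twist=[
    [0,0,0],
    [0,0,0],
    [0,0,0],
    [0,0,0],
    [0,0,0],
    [0,0,0],
  ],
  gripper=[0,0,0,0,0,0],
)

```text
time: 4.6
tool_pos: [0.5935, 0.0286, 0.3095]
ee_rot: [-3.141, 0.0, -3.035]
wrist_force: [-0.0, 0.7, 0.6]
width: 0.0471
finger_force: 0.0
```

Call:
play_rows(
  translation=[
    [0,0,0],
    [0,0,0],
    [0,0,0],
    [0,0,0],
    [0,0,0],
  ],
  twist=[
    [0,0,0],
    [0,0,0],
    [0,0,0],
    [0,0,0],
    [0,0,0],
  ],
  gripper=[-1,-1,-1,-1,-1],
)

```text
time: 5.1
tool_pos: [0.594, 0.0298, 0.3113]
ee_rot: [3.141, 0.002, -3.033]
wrist_force: [0.1, 2.6, 1.6]
width: 0.0242
finger_force: 30.0
```

Run:
```python
from h import *
o=robot.get_obs();print(o['width'],o['finger_force'],o['wrist_force'])
a=save('side','s1.png')[150:270,240:400];b=save('top','t1.png')[150:270,230:390]
v=np.vstack([cv2.resize(a[10:90],None,fx=4,fy=4,interpolation=cv2.INTER_CUBIC)[:300],cv2.resize(b,None,fx=4,fy=4,interpolation=cv2.INTER_CUBIC)[:300]])
cv2.imwrite('pics/g1.png',v[:,:,::-1])
```

```text
0.024166566075031187 30.0003120303154 [0.1013625  2.60279033 1.56486795]
```

View pics/g1.png

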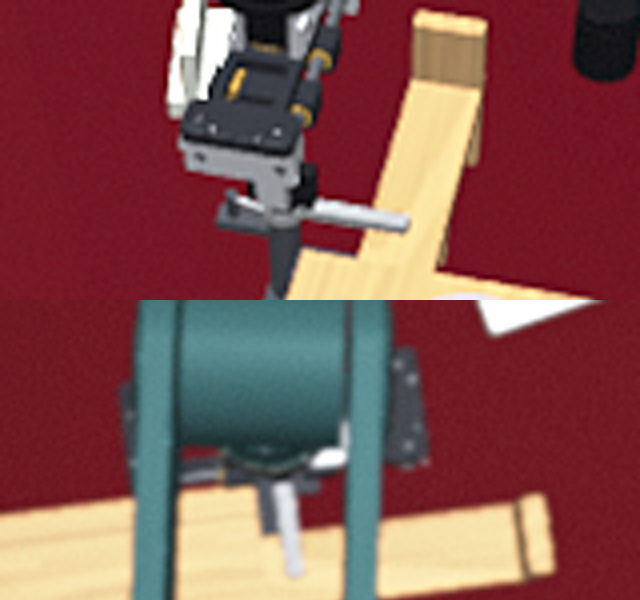

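The side view shows the fingers on the knob at about (275,190), just above the gate arm. The opening reads 24 mm, more than the bar's 12 mm, but with the full 30 N grip, so I try the turn.

Call:
play_rows(
  translation=[
    [0,0,0],
    [0,0,0],
    [0,0,0],
    [0,0,0],
    [0,0,0],
  ],
  twist=[
    [0,0,0.8],
    [0,0,0.8],
    [0,0,0.8],
    [0,0,0.8],
    [0,0,0.8],
  ],
  gripper=[-1,-1,-1,-1,-1],
)

```text
time: 5.7
tool_pos: [0.594, 0.0295, 0.3113]
ee_rot: [3.141, 0.002, 2.847]
wrist_force: [0.3, 1.9, 2.7]
width: 0.024
finger_force: 30.0
```

Run:
```python
from h import *
o=robot.get_obs();print(o['width'],o['finger_force'],o['wrist_force'],o['wrist_torque'],o['ee_rot'],o['tool_pos'])
a=save('side','s2.png')[160:240,240:400];b=save('top','t2.png')[150:230,230:390]
v=np.vstack([cv2.resize(x,None,fx=4,fy=4,interpolation=cv2.INTER_CUBIC)[:300] for x in(a,b)])
cv2.imwrite('pics/g2.png',v[:,:,::-1])
```

```text
0.02396141927500626 29.998565912246704 [0.34430942 1.92720052 2.70882371] [0.40494896 0.01105889 0.11942955] [3.14105197e+00 1.54319528e-03 2.84712435e+00] [0.59397344 0.02953673 0.31131678]
```

View pics/g2.png

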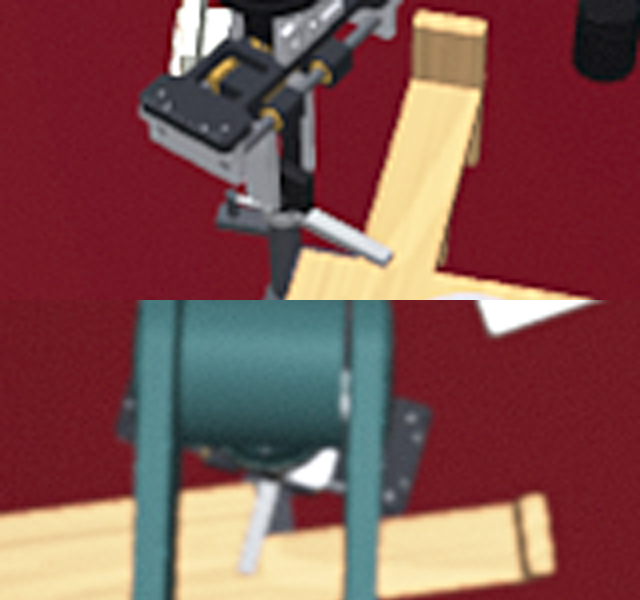

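The gate arm follows the knob, with about 0.12 Nm on the wrist; in the top crop it has swung to (255,520). I continue to 1.45 rad.

Call:
play_rows(
  translation=[
    [0,0,0],
    [0,0,0],
    [0,0,0],
    [0,0,0],
    [0,0,0],
    [0,0,0],
    [0,0,0],
  ],
  twist=[
    [0,0,0.8],
    [0,0,0.8],
    [0,0,0.8],
    [0,0,0.8],
    [0,0,0.8],
    [0,0,0.8],
    [0,0,0.8],
  ],
  gripper=[-1,-1,-1,-1,-1,-1,-1],
)

```text
time: 6.5
tool_pos: [0.5938, 0.0292, 0.3113]
ee_rot: [3.141, 0.001, 2.288]
wrist_force: [-2.2, 1.5, 3.9]
width: 0.0243
finger_force: 30.0
```

Call:
play_rows(
  translation=[
    [0,0,0],
    [0,0,0],
    [0,0,0],
    [0,0,0],
    [0,0,0],
    [0,0,0],
    [0,0,0],
    [0,0,0],
  ],
  twist=[
    [0,0,0.8],
    [0,0,0.8],
    [0,0,0.8],
    [0,0,0.8],
    [0,0,0.8],
    [0,0,0.8],
    [0,0,0],
    [0,0,0],
  ],
  gripper=[-1,-1,-1,-1,-1,-1,-1,-1],
)

```text
time: 7.3
tool_pos: [0.5937, 0.0291, 0.3113]
ee_rot: [-3.141, 0.001, 1.813]
wrist_force: [-3.4, 0.3, 5.1]
width: 0.0242
finger_force: 30.0
```

Call:
play_rows(
  translation=[
    [0,0,0],
    [0,0,0],
    [0,0,0],
    [0,0,0],
  ],
  twist=[
    [0,0,0],
    [0,0,0],
    [0,0,0],
    [0,0,0],
  ],
  gripper=[0.2,0.2,0.2,0.2],
)

```text
time: 7.7
tool_pos: [0.5939, 0.0292, 0.3097]
ee_rot: [-3.141, 0.0, 1.81]
wrist_force: [0.3, -0.1, -0.3]
width: 0.053
finger_force: 0.0
```

Run:
```python
from plan import *
j=np.array([.429,.152]);k=sw(.08,0)
d=np.array([np.cos(SW-np.pi/4),np.sin(SW-np.pi/4)])
b=j-d*.075;print(b)
plan([(*k,.405,1.80,5),(*b,.405,SW+3*np.pi/4,9),(*b,.294,SW+3*np.pi/4,5)])
```

```text
[0.37048441 0.19891402]
[[0.0, -0.0, -0.48], [0.0, -0.0, -0.47], [0.01, -0.01, -0.48], [-0.0, 0.0, -0.48], [-0.0, 0.0, -0.47], [0.6, -0.5, -0.0], [0.63, -0.45, -0.0], [0.67, -0.4, -0.0]] [[0, 0, 0.02], [0, 0, 0.02], [0, 0, 0.02], [0, 0, 0.02], [0, 0, 0.02], [0, 0, -0.74], [0, 0, -0.74], [0, 0, -0.74]]
[[0.69, -0.35, -0.0], [0.72, -0.3, -0.0], [0.74, -0.25, -0.0], [0.75, -0.19, -0.0], [0.77, -0.13, -0.0], [0.77, -0.08, -0.0], [0.0, 0.0, 0.55], [0.0, 0.0, 0.56]] [[0, 0, -0.74], [0, 0, -0.74], [0, 0, -0.74], [0, 0, -0.74], [0, 0, -0.73], [0, 0, -0.74], [0, 0, -0.0], [0, 0, -0.0]]
[[0.0, 0.0, 0.55], [0.0, 0.0, 0.56], [0.0, 0.0, 0.55]] [[0, 0, -0.0], [0, 0, -0.0], [0, 0, -0.0]]
end [0.3705 0.1988 0.2941 2.4654] now [0.5939 0.0292 0.3097 1.8104] F [ 0.3 -0.1 -0.3] t 7.7 w 0.053
```

Call:
play_rows(
  translation=[
    [0,0,-0.48],
    [0,0,-0.47],
    [0,0,-0.48],
    [0,0,-0.48],
    [0,0,-0.47],
    [0.6,-0.5,0],
    [0.63,-0.45,0],
    [0.67,-0.4,0],
  ],
  twist=[
    [0,0,0.02],
    [0,0,0.02],
    [0,0,0.02],
    [0,0,0.02],
    [0,0,0.02],
    [0,0,-0.74],
    [0,0,-0.74],
    [0,0,-0.74],
  ],
  gripper=[0.2,0.2,0.2,0.2,0.2,0.5,0.5,0.5],
)

```text
time: 8.5
tool_pos: [0.5188, 0.0862, 0.4053]
ee_rot: [3.142, 0.0, 2.025]
wrist_force: [0.5, 0.4, 0.3]
width: 0.07
finger_force: 0.0
```

Call:
play_rows(
  translation=[
    [0.69,-0.35,0],
    [0.72,-0.3,0],
    [0.74,-0.25,0],
    [0.75,-0.19,0],
    [0.77,-0.13,0],
    [0.77,-0.08,0],
    [0,0,0.4],
    [0,0,0.4],
  ],
  twist=[
    [0,0,-0.74],
    [0,0,-0.74],
    [0,0,-0.74],
    [0,0,-0.74],
    [0,0,-0.73],
    [0,0,-0.74],
    [0,0,0],
    [0,0,0],
  ],
  gripper=[0.5,0.5,0.5,0.5,0.5,0.5,0.5,0.5],
)

```text
time: 9.3
tool_pos: [0.3703, 0.1994, 0.3738]
ee_rot: [3.139, 0.002, 2.467]
wrist_force: [-0.2, 0.1, -0.4]
width: 0.0703
finger_force: 0.0
```

Call:
play_rows(
  translation=[
    [0,0,0.5],
    [0,0,0.5],
    [0,0,0.5],
    [0,0,0.47],
    [0,0,0],
  ],
  twist=[
    [0,0,0],
    [0,0,0],
    [0,0,0],
    [0,0,0],
    [0,0,0],
  ],
  gripper=[0.5,0.5,0.5,0.5,0.5],
)

```text
time: 9.8
tool_pos: [0.37, 0.1984, 0.2918]
ee_rot: [-3.136, -0.003, 2.465]
wrist_force: [0.2, 0.6, 0.1]
width: 0.0707
finger_force: 0.0
```

Run:
```python
from plan import *
print(robot.get_obs()['joint_positions'].round(2))
a=save('side','s3.png')[160:320,270:430];b=save('top','t3.png')[150:310,180:400]
v=np.hstack([cv2.resize(x,None,fx=2,fy=2,interpolation=cv2.INTER_CUBIC) for x in(a,b)])
cv2.imwrite('pics/g3.png',v[:,:,::-1])
for c in('top','side'): print([(np.round(d['centre'],3).tolist(),round(d['score'],2)) for d in robot.spot_point('wide_jar_center',c)][:4])
j=np.array([.429,.152])
dep=lambda w:np.sqrt(.048**2-(w/2)**2)+.008
w=robot.get_obs()['width'];D=dep(w);print('depth',D)
d=lambda a:np.array([np.cos(a),np.sin(a)])
a1=SW-np.pi/4; 
# jar stand coords
c,s=np.cos(SW),np.sin(SW);q=j-[SX,SY];js=np.array([c*q[0]+s*q[1],-s*q[0]+c*q[1]]);print('jar stand',js)
m=sw(0.0,js[1]-abs(js[0]))
p1=j-d(a1)*(D+.004);p2=np.array(m)-d(a1)*D
print(p1,p2)
plan([(*p1,.294,a1+np.pi,3),(*p2,.294,a1+np.pi,11)])
```

```text
[ 0.36 -0.16  1.83 -0.    1.47 -0.54]
[([0.427, 0.157, 0.12], 0.61)]
[([0.429, 0.152, 0.121], 0.66)]
depth 0.040648149113358144
jar stand [-0.07002891  0.13979861]
[0.39416516 0.17992832] [0.47455453 0.11547732]
[[-0.25, -0.0, 0.02], [-0.24, -0.01, 0.01], [-0.25, -0.0, 0.02], [-0.23, -0.0, -0.0], [-0.24, -0.0, -0.0], [-0.23, -0.0, -0.0], [-0.24, -0.0, -0.0], [-0.23, -0.0, -0.0]] [[0, 0, -0.0], [0, 0, -0.01], [0, 0, 0.0], [0, 0, 0.0], [0, 0, 0.0], [0, 0, 0.0], [0, 0, 0.0], [0, 0, 0.0]]
[[-0.24, -0.0, -0.0], [-0.23, -0.0, -0.0], [-0.23, -0.0, -0.0], [-0.24, -0.0, -0.0], [-0.23, -0.0, -0.0], [-0.24, -0.0, -0.0]] [[0, 0, 0.0], [0, 0, 0.0], [0, 0, 0.0], [0, 0, 0.0], [0, 0, 0.0], [0, 0, 0.0]]
end [0.4748 0.1155 0.294  2.4659] now [0.3714 0.1989 0.296  2.4649] F [0.2 0.8 0.4] t 10.0 w 0.0704
```

View pics/g3.png

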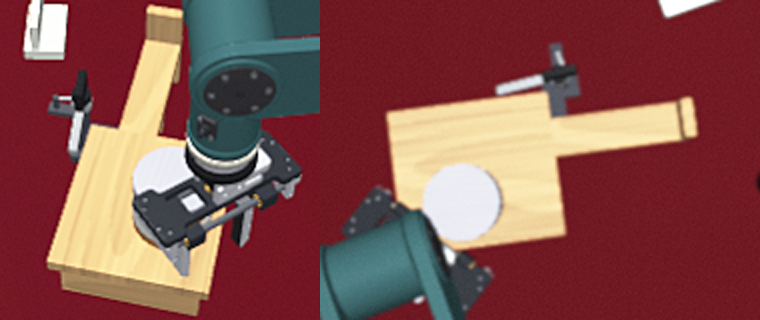

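The gate stands open with its arm beside the shelf (top crop about (520,85)). The hand is behind the jar, whose lid is at (462,203). Now the diagonal push.

Call:
play_rows(
  translation=[
    [-0.25,0,0.01],
    [-0.25,0,0.01],
    [-0.25,0,0.01],
    [-0.23,0,0],
    [-0.23,0,0],
    [-0.23,0,0],
    [-0.23,0,0],
    [-0.23,0,0],
  ],
  twist=[
    [0,0,0],
    [0,0,0],
    [0,0,0],
    [0,0,0],
    [0,0,0],
    [0,0,0],
    [0,0,0],
    [0,0,0],
  ],
  gripper=[0.5,0.5,0.5,0.5,0.5,0.5,0.5,0.5],
)

```text
time: 10.8
tool_pos: [0.4307, 0.1509, 0.2937]
ee_rot: [3.141, -0.001, 2.465]
wrist_force: [-4.8, 3.9, 3.8]
width: 0.0705
finger_force: 2.8
```

Call:
play_rows(
  translation=[
    [-0.23,0,0],
    [-0.23,0,0],
    [-0.23,0,0],
    [-0.23,0,0],
    [-0.23,0,0],
    [-0.17,0,0],
    [-0.1,0,0],
    [0,0,0],
  ],
  twist=[
    [0,0,0],
    [0,0,0],
    [0,0,0],
    [0,0,0],
    [0,0,0],
    [0,0,0],
    [0,0,0],
    [0,0,0],
  ],
  gripper=[0.5,0.5,0.5,0.5,0.5,0.5,0.5,0.5],
)

```text
time: 11.6
tool_pos: [0.4751, 0.1151, 0.2936]
ee_rot: [-3.142, 0.001, 2.464]
wrist_force: [-1.4, 1.5, 3.4]
width: 0.0706
finger_force: 2.0
```

Run:
```python
from plan import *
a=save('side','s4.png')[130:290,270:430];b=save('top','t4.png')[150:310,180:400]
v=np.hstack([cv2.resize(x,None,fx=2,fy=2,interpolation=cv2.INTER_CUBIC) for x in(a,b)])
cv2.imwrite('pics/g4.png',v[:,:,::-1])
c,s=np.cos(SW),np.sin(SW)
for n in('top','side'):
  for d in robot.spot_point('wide_jar_center',n)[:2]:
    q=np.array(d['centre'][:2])-[SX,SY];print(n,[c*q[0]+s*q[1],-s*q[0]+c*q[1]],d['score'])
o=robot.get_obs();w=o['width'];D=np.sqrt(.048**2-(w/2)**2)+.008
a=o['ee_rot'][2]+np.pi
m=o['tool_pos'][:2]+D*np.array([np.cos(a),np.sin(a)])
q=m-[SX,SY];js=np.array([c*q[0]+s*q[1],-s*q[0]+c*q[1]]);print('jar by hand',js)
# rotate about jar centre to push dir -y
a2=SW-np.pi/2
w=[]
for i in range(1,9):
    t=a+(((a2-a+np.pi)%(2*np.pi))-np.pi)*i/8;p=m-(D+.0005)*np.array([np.cos(t),np.sin(t)]);w.append((*p,.294,t+np.pi,1))
plan(w)
```

```text
top [np.float64(0.0018039455135376659), np.float64(0.0694192032551814)] 0.79
side [np.float64(-0.0021254298587126148), np.float64(0.06753771204235226)] 0.7
jar by hand [0.00020373 0.06949052]
[[0.01, 0.1, -0.02], [-0.01, 0.1, 0.0], [-0.0, 0.1, 0.0], [-0.01, 0.1, 0.0], [-0.0, 0.1, 0.0], [-0.01, 0.1, 0.0], [-0.0, 0.11, 0.0], [-0.01, 0.1, 0.0]] [[0, 0, 0.98], [0, 0, 0.98], [0, 0, 0.98], [0, 0, 0.98], [0, 0, 0.98], [0, 0, 0.98], [0, 0, 0.98], [0, 0, 0.98]]
end [0.5022 0.1306 0.294  1.6807] now [0.4748 0.1153 0.2932 2.4647] F [-0.1  0.9  0.2] t 11.8 w 0.0703
```

View pics/g4.png

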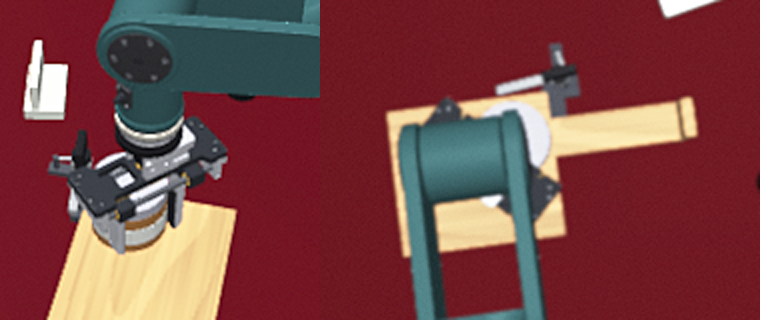

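The jar sits on the ledge line (stand x ≈ 0, y ≈ 69 mm), and all three estimates agree. The hand cradles it, with the lid at top crop (518,130). I rotate the cradle around the jar and start the ledge push.

Call:
play_rows(
  translation=[
    [0.01,0.1,-0.02],
    [-0.01,0.1,0],
    [0,0.1,0],
    [-0.01,0.1,0],
    [0,0.1,0],
    [-0.01,0.1,0],
    [0,0.11,0],
    [-0.01,0.1,0],
  ],
  twist=[
    [0,0,0.98],
    [0,0,0.98],
    [0,0,0.98],
    [0,0,0.98],
    [0,0,0.98],
    [0,0,0.98],
    [0,0,0.98],
    [0,0,0.98],
  ],
  gripper=[0.5,0.5,0.5,0.5,0.5,0.5,0.5,0.5],
)

```text
time: 12.6
tool_pos: [0.5021, 0.1307, 0.2935]
ee_rot: [-3.142, 0.002, 1.677]
wrist_force: [0.2, 0.1, 1.1]
width: 0.07
finger_force: 0.0
```

```bash
cat > st.py <<'E'
from plan import *
c,s=np.cos(SW),np.sin(SW)
o=robot.get_obs();w=o['width'];D=np.sqrt(.048**2-(w/2)**2)+.008
a=o['ee_rot'][2]+np.pi
m=o['tool_pos'][:2]+D*np.array([np.cos(a),np.sin(a)])
q=m-[SX,SY];js=np.array([c*q[0]+s*q[1],-s*q[0]+c*q[1]]);print('jar by hand',js,w)
robot.snapshot('top');robot.snapshot('side')
for n in('top','side'):
  for d in robot.spot_point('wide_jar_center',n)[:2]:
    q=np.array(d['centre'][:2])-[SX,SY];print(n,[c*q[0]+s*q[1],-s*q[0]+c*q[1]],d['centre'][2],d['score'])
E
python3 - <<'E'
from st import *
a=SW-np.pi/2
wp=[]
for y,n in((-.04,13),(-.095,8)):
    p=sw(0,y+D);wp.append((*p,.294,SW+np.pi/2,n))
plan(wp)
E
```

```text
jar by hand [0.00020361 0.06976381] 0.07001099096692102
top [np.float64(-9.750713259224723e-05), np.float64(0.07133870262598763)] 0.1201 0.64
side [np.float64(-0.0017863496588709895), np.float64(0.07061911182460633)] 0.1183 0.64
[[-0.21, -0.0, -0.0], [-0.21, -0.0, -0.0], [-0.21, -0.0, -0.0], [-0.21, -0.0, -0.0], [-0.22, -0.0, -0.0], [-0.21, -0.0, -0.0], [-0.21, -0.0, -0.0], [-0.21, -0.0, -0.0]] [[0, 0, 0.0], [0, 0, 0.0], [0, 0, 0.01], [0, 0, -0.0], [0, 0, -0.0], [0, 0, 0.0], [0, 0, 0.0], [0, 0, 0.0]]
[[-0.21, -0.0, -0.0], [-0.21, -0.0, -0.01], [-0.21, -0.01, 0.0], [-0.21, 0.0, 0.0], [-0.22, 0.0, 0.0], [-0.17, 0.0, 0.0], [-0.17, 0.0, 0.0], [-0.17, 0.0, 0.0]] [[0, 0, 0.01], [0, 0, -0.0], [0, 0, -0.0], [0, 0, 0.0], [0, 0, 0.0], [0, 0, 0.0], [0, 0, 0.0], [0, 0, 0.0]]
[[-0.18, 0.0, 0.0], [-0.17, 0.0, 0.0], [-0.17, 0.0, 0.0], [-0.17, 0.0, 0.0], [-0.17, 0.0, 0.0]] [[0, 0, 0.0], [0, 0, 0.0], [0, 0, 0.0], [0, 0, 0.0], [0, 0, 0.0]]
end [ 0.5197 -0.0331  0.2941  1.6808] now [0.5019 0.1307 0.2937 1.6828] F [-0.6 -0.1 -0.3] t 12.8 w 0.0703
```

Call:
play_rows(
  translation=[
    [-0.21,0,0],
    [-0.21,0,0],
    [-0.21,0,0],
    [-0.21,0,0],
    [-0.21,0,0],
    [-0.21,0,0],
    [-0.21,0,0],
    [-0.21,0,0],
  ],
  twist=[
    [0,0,0],
    [0,0,0],
    [0,0,0],
    [0,0,0],
    [0,0,0],
    [0,0,0],
    [0,0,0],
    [0,0,0],
  ],
  gripper=[0.5,0.5,0.5,0.5,0.5,0.5,0.5,0.5],
)

```text
time: 13.6
tool_pos: [0.5094, 0.0633, 0.2942]
ee_rot: [-3.141, 0.0, 1.681]
wrist_force: [-0.2, 1.2, -1.3]
width: 0.0705
finger_force: 0.9
```

Call:
play_rows(
  translation=[
    [-0.21,0,0],
    [-0.21,0,0],
    [-0.21,0,0],
    [-0.2,0,0],
    [-0.17,0,0],
    [-0.1,0,0],
    [0,0,0],
  ],
  twist=[
    [0,0,0],
    [0,0,0],
    [0,0,0],
    [0,0,0],
    [0,0,0],
    [0,0,0],
    [0,0,0],
  ],
  gripper=[0.5,0.5,0.5,0.5,0.5,0.5,0.5],
)

```text
time: 14.3
tool_pos: [0.5143, 0.0197, 0.2945]
ee_rot: [3.141, 0.001, 1.68]
wrist_force: [0.5, 0.2, -0.2]
width: 0.0702
finger_force: 0.0
```

Run:
```python
from st import *
wp=[]
for y,n in((-.088,8),(-.097,3),(-.1035,4)):
    p=sw(0,y+D);wp.append((*p,.294,SW+np.pi/2,n))
plan(wp)
```

```text
jar by hand [ 0.00026258 -0.04177743] 0.07020394614078718
side [np.float64(-0.0007045372986572117), np.float64(-0.043886257839952605)] 0.1194 0.68
[[-0.15, -0.0, 0.0], [-0.14, -0.0, 0.0], [-0.15, -0.0, 0.01], [-0.15, -0.0, -0.0], [-0.14, -0.01, -0.0], [-0.15, 0.0, 0.0], [-0.15, 0.0, 0.0], [-0.14, 0.0, 0.01]] [[0, 0, 0.0], [0, 0, 0.0], [0, 0, 0.0], [0, 0, 0.0], [0, 0, 0.0], [0, 0, 0.0], [0, 0, 0.01], [0, 0, -0.0]]
[[-0.08, 0.0, -0.0], [-0.07, 0.0, -0.0], [-0.08, 0.0, -0.0], [-0.04, 0.0, -0.0], [-0.04, 0.0, -0.0], [-0.04, 0.0, -0.0], [-0.04, 0.0, -0.0]] [[0, 0, -0.0], [0, 0, -0.0], [0, 0, -0.0], [0, 0, -0.0], [0, 0, -0.0], [0, 0, -0.0], [0, 0, -0.0]]
end [ 0.5207 -0.0416  0.2938  1.68  ] now [0.5142 0.0204 0.2946 1.681 ] F [-0.2 -0.8  1.2] t 14.5 w 0.0703
```

Call:
play_rows(
  translation=[
    [-0.15,0,0],
    [-0.15,0,0],
    [-0.15,0,0],
    [-0.15,0,0],
    [-0.15,0,0],
    [-0.15,0,0],
    [-0.15,0,0],
    [-0.12,0,0],
  ],
  twist=[
    [0,0,0],
    [0,0,0],
    [0,0,0],
    [0,0,0],
    [0,0,0],
    [0,0,0],
    [0,0,0],
    [0,0,0],
  ],
  gripper=[0.5,0.5,0.5,0.5,0.5,0.5,0.5,0.5],
)

```text
time: 15.3
tool_pos: [0.5194, -0.0266, 0.2945]
ee_rot: [3.141, -0.0, 1.681]
wrist_force: [-0.7, 3.7, 2.8]
width: 0.0705
finger_force: 2.1
```

Call:
play_rows(
  translation=[
    [-0.08,0,0],
    [-0.07,0,0],
    [-0.06,0,0],
    [-0.05,0,0],
    [-0.05,0,0],
  ],
  twist=[
    [0,0,0],
    [0,0,0],
    [0,0,0],
    [0,0,0],
    [0,0,0],
  ],
  gripper=[0.5,0.5,0.5,0.5,0.5],
)

```text
time: 15.8
tool_pos: [0.5207, -0.0384, 0.2944]
ee_rot: [3.141, -0.0, 1.681]
wrist_force: [-0.6, 5.2, 4.4]
width: 0.0703
finger_force: 2.5
```

Call:
play_rows(
  translation=[
    [-0.03,0,0],
    [-0.03,0,0],
  ],
  twist=[
    [0,0,0],
    [0,0,0],
  ],
  gripper=[0.5,0.5],
)

```text
time: 16.0
tool_pos: [0.5209, -0.0407, 0.2944]
ee_rot: [3.141, -0.0, 1.681]
wrist_force: [-0.3, 8.2, 4.3]
width: 0.0707
finger_force: 3.7
```

Run:
```python
from st import *
print(o['wrist_force'],o['wrist_torque'])
```

```text
jar by hand [ 0.00029163 -0.10232948] 0.07065404672454689
side [np.float64(-0.0022217710850139585), np.float64(-0.10247181921506905)] 0.1184 0.57
side [np.float64(0.19254139534184955), np.float64(-0.20217336886893295)] -0.0001 0.34
[-0.29988581  8.2373292   4.25344369] [ 1.21831729  0.07946118 -0.04434798]
```

Call:
play_rows(
  translation=[
    [-0.03,0,0],
    [-0.03,0,0],
    [0,0,0],
  ],
  twist=[
    [0,0,0],
    [0,0,0],
    [0,0,0],
  ],
  gripper=[0.5,0.5,0.5],
)

```text
time: 16.5
tool_pos: [0.521, -0.0416, 0.2944]
ee_rot: [3.142, -0.005, 1.682]
wrist_force: [-1.3, 10.7, 5.0]
width: 0.07
finger_force: 5.2
```

Contact with the stop is confirmed: the force is rising and the hand has stopped advancing. I back off, rise, and return to the knob.

Call:
play_rows(
  translation=[
    [0.1,0,0],
    [0.3,0,0],
    [0.3,0,-0.1],
    [0,0,-0.5],
    [0,0,-0.7],
    [0,0,-0.7],
    [0,0,-0.7],
  ],
  twist=[
    [0,0,0],
    [0,0,0],
    [0,0,0],
    [0,0,0],
    [0,0,0],
    [0,0,0],
    [0,0,0],
  ],
  gripper=[0.5,0.5,0.5,0.5,0.5,0.5,0.5],
)

```text
time: 17.2
tool_pos: [0.5178, -0.0149, 0.4031]
ee_rot: [-3.141, 0.001, 1.681]
wrist_force: [1.0, -0.4, 0.7]
width: 0.0706
finger_force: 0.0
```

Run:
```python
from st import *
k=sw(.08,0);plan([(*k,.402,1.802,4),(*k,.310,1.802,5)])
a=save('side','s5.png')[130:290,270:430];b=save('top','t5.png')[150:310,180:400]
v=np.hstack([cv2.resize(x,None,fx=2,fy=2,interpolation=cv2.INTER_CUBIC) for x in(a,b)])
cv2.imwrite('pics/g5.png',v[:,:,::-1])
```

```text
jar by hand [ 3.25856122e-05 -7.63960548e-02] 0.07058877392034524
side [np.float64(-0.001580661488995638), np.float64(-0.10304538567668717)] 0.1191 0.59
[[0.22, 0.5, 0.0], [0.21, 0.5, 0.0], [0.2, 0.52, 0.01], [0.18, 0.51, -0.0], [-0.0, 0.0, 0.46], [-0.0, 0.0, 0.46], [-0.0, 0.0, 0.46], [-0.0, 0.0, 0.46]] [[0, 0, -0.3], [0, 0, -0.31], [0, 0, -0.3], [0, 0, -0.3], [0, 0, -0.0], [0, 0, -0.0], [0, 0, -0.0], [0, 0, -0.0]]
[[-0.0, 0.0, 0.46]] [[0, 0, -0.0]]
end [0.5933 0.0295 0.31   1.8019] now [ 0.518  -0.0151  0.4024  1.6809] F [-0.2  0.2 -0.6] t 17.4 w 0.0706
```

View pics/g5.png

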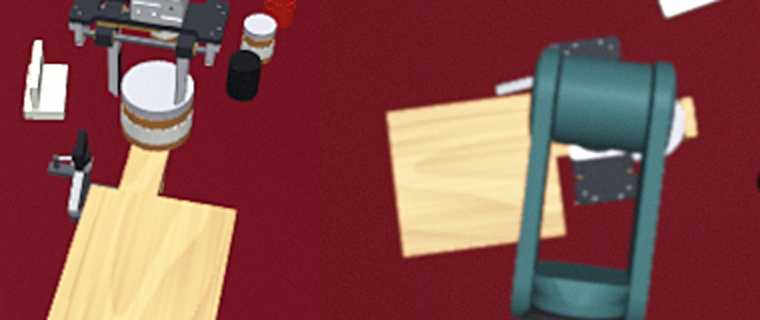

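The jar stands upright on the ledge against the stop (side crop (157,105)). Now the knob.

Call:
play_rows(
  translation=[
    [0.22,0.5,0],
    [0.21,0.5,0],
    [0.2,0.52,0],
    [0.18,0.51,0],
    [0,0,0.4],
    [0,0,0.5],
    [0,0,0.5],
    [0,0,0.5],
  ],
  twist=[
    [0,0,-0.3],
    [0,0,-0.31],
    [0,0,-0.3],
    [0,0,-0.3],
    [0,0,0],
    [0,0,0],
    [0,0,0],
    [0,0,0],
  ],
  gripper=[0,0,0,0,0,0,0,0],
)

```text
time: 18.3
tool_pos: [0.5929, 0.0294, 0.3231]
ee_rot: [-3.138, -0.001, 1.802]
wrist_force: [1.4, -1.1, 0.3]
width: 0.0471
finger_force: 0.0
```

Call:
play_rows(
  translation=[
    [0,0,0.4],
    [0,0,0],
    [0,0,0],
    [0,0,0],
    [0,0,0],
    [0,0,0],
  ],
  twist=[
    [0,0,0],
    [0,0,0],
    [0,0,0],
    [0,0,0],
    [0,0,0],
    [0,0,0],
  ],
  gripper=[0,-1,-1,-1,-1,-1],
)

```text
time: 18.9
tool_pos: [0.5934, 0.0292, 0.311]
ee_rot: [3.141, 0.0, 1.802]
wrist_force: [0.4, -1.5, -0.7]
width: 0.0244
finger_force: 30.0
```

Call:
play_rows(
  translation=[
    [0,0,0],
    [0,0,0],
    [0,0,0],
    [0,0,0],
    [0,0,0],
  ],
  twist=[
    [0,0,-0.8],
    [0,0,-0.8],
    [0,0,-0.8],
    [0,0,-0.8],
    [0,0,-0.8],
  ],
  gripper=[-1,-1,-1,-1,-1],
)

```text
time: 19.4
tool_pos: [0.5935, 0.0293, 0.311]
ee_rot: [3.14, 0.001, 2.205]
wrist_force: [1.2, -0.5, -0.0]
width: 0.0245
finger_force: 30.0
```

Call:
play_rows(
  translation=[
    [0,0,0],
    [0,0,0],
    [0,0,0],
    [0,0,0],
    [0,0,0],
    [0,0,0],
    [0,0,0],
  ],
  twist=[
    [0,0,-0.8],
    [0,0,-0.8],
    [0,0,-0.8],
    [0,0,-0.8],
    [0,0,-0.8],
    [0,0,-0.8],
    [0,0,-0.8],
  ],
  gripper=[-1,-1,-1,-1,-1,-1,-1],
)

```text
time: 20.1
tool_pos: [0.5936, 0.0295, 0.311]
ee_rot: [3.14, 0.002, 2.765]
wrist_force: [1.1, 0.7, -0.5]
width: 0.0245
finger_force: 30.0
```

Call:
play_rows(
  translation=[
    [0,0,0],
    [0,0,0],
    [0,0,0],
    [0,0,0],
    [0,0,0],
    [0,0,0],
    [0,0,0],
    [0,0,0],
  ],
  twist=[
    [0,0,-0.8],
    [0,0,-0.8],
    [0,0,-0.8],
    [0,0,-0.8],
    [0,0,-0.8],
    [0,0,-0.8],
    [0,0,0],
    [0,0,0],
  ],
  gripper=[-1,-1,-1,-1,-1,-1,-1,-1],
)

```text
time: 20.9
tool_pos: [0.5936, 0.0297, 0.311]
ee_rot: [3.141, 0.002, -3.042]
wrist_force: [1.7, 2.3, -2.3]
width: 0.0244
finger_force: 30.0
```

Call:
play_rows(
  translation=[
    [0,0,0],
    [0,0,0],
    [0,0,0],
    [0,0,-0.5],
    [0,0,-0.8],
    [0,0,-0.8],
    [0,0,-0.6],
    [0,0,0],
  ],
  twist=[
    [0,0,0],
    [0,0,0],
    [0,0,0],
    [0,0,0],
    [0,0,0],
    [0,0,0],
    [0,0,0],
    [0,0,0],
  ],
  gripper=[0.2,0.2,0.2,0.2,0.2,0.2,0.2,0.2],
)

```text
time: 21.7
tool_pos: [0.5935, 0.029, 0.4232]
ee_rot: [-3.14, 0.009, -3.042]
wrist_force: [0.1, 0.6, -0.3]
width: 0.0565
finger_force: 0.0
```

Run:
```python
from plan import *
plan([(.47,-.26,.44,2.2,11),(.4455,-.3602,.44,np.pi/2,7),(.4455,-.3602,.30,np.pi/2,5)])
```

```text
[[0.34, -0.63, -0.04], [0.29, -0.65, -0.04], [0.22, -0.68, -0.03], [0.15, -0.7, -0.04], [0.09, -0.71, -0.04], [0.03, -0.71, -0.04], [-0.05, -0.71, -0.04], [-0.11, -0.71, -0.04]] [[0, 0, 0.95], [0, 0, 0.94], [0, 0, 0.95], [0, 0, 0.95], [0, 0, 0.94], [0, 0, 0.95], [0, 0, 0.95], [0, 0, 0.94]]
[[-0.18, -0.69, -0.03], [-0.25, -0.67, -0.04], [-0.3, -0.65, -0.04], [-0.24, -0.28, -0.0], [-0.26, -0.26, -0.0], [-0.29, -0.23, -0.0], [-0.3, -0.21, -0.0], [-0.32, -0.18, -0.0]] [[0, 0, 0.95], [0, 0, 0.94], [0, 0, 0.95], [0, 0, 0.9], [0, 0, 0.9], [0, 0, 0.9], [0, 0, 0.9], [0, 0, 0.9]]
[[-0.34, -0.15, -0.0], [-0.35, -0.12, -0.0], [0.0, 0.0, 0.7], [0.0, 0.0, 0.7], [0.0, 0.0, 0.7], [0.0, 0.0, 0.7], [0.0, 0.0, 0.7]] [[0, 0, 0.89], [0, 0, 0.9], [0, 0, 0.0], [0, 0, 0.0], [0, 0, 0.0], [0, 0, 0.0], [0, 0, 0.0]]
end [ 0.4454 -0.3603  0.3    -4.7121] now [ 0.5935  0.029   0.4232 -3.0421] F [ 0.1  0.6 -0.3] t 21.7 w 0.0565
```

Call:
play_rows(
  translation=[
    [0.34,-0.63,-0.04],
    [0.29,-0.65,-0.04],
    [0.22,-0.68,-0.03],
    [0.15,-0.7,-0.04],
    [0.09,-0.71,-0.04],
    [0.03,-0.71,-0.04],
    [-0.05,-0.71,-0.04],
    [-0.11,-0.71,-0.04],
  ],
  twist=[
    [0,0,0.95],
    [0,0,0.94],
    [0,0,0.95],
    [0,0,0.95],
    [0,0,0.94],
    [0,0,0.95],
    [0,0,0.95],
    [0,0,0.94],
  ],
  gripper=[0.2,0.2,0.2,0.2,0.2,0.2,0.2,0.2],
)

```text
time: 22.5
tool_pos: [0.5027, -0.182, 0.4285]
ee_rot: [-3.141, -0.003, 2.48]
wrist_force: [0.2, -0.2, 1.0]
width: 0.0563
finger_force: 0.0
```

Call:
play_rows(
  translation=[
    [-0.18,-0.69,-0.03],
    [-0.25,-0.67,-0.04],
    [-0.3,-0.65,-0.04],
    [-0.24,-0.28,0],
    [-0.26,-0.26,0],
    [-0.29,-0.23,0],
    [-0.3,-0.21,0],
    [-0.32,-0.18,0],
  ],
  twist=[
    [0,0,0.95],
    [0,0,0.94],
    [0,0,0.95],
    [0,0,0.9],
    [0,0,0.9],
    [0,0,0.9],
    [0,0,0.9],
    [0,0,0.9],
  ],
  gripper=[0.8,0.8,0.8,0.8,0.8,0.8,0.8,0.8],
)

```text
time: 23.3
tool_pos: [0.452, -0.3321, 0.4328]
ee_rot: [-3.139, -0.002, 1.746]
wrist_force: [0.3, -0.2, 0.5]
width: 0.0845
finger_force: 0.0
```

Call:
play_rows(
  translation=[
    [-0.34,-0.15,0],
    [-0.35,-0.12,0],
    [0,0,0.7],
    [0,0,0.7],
    [0,0,0.7],
    [0,0,0.7],
    [0,0,0.7],
    [0,0,0],
  ],
  twist=[
    [0,0,0.89],
    [0,0,0.9],
    [0,0,0],
    [0,0,0],
    [0,0,0],
    [0,0,0],
    [0,0,0],
    [0,0,0],
  ],
  gripper=[0.8,0.8,0.8,0.8,0.8,0.8,0.8,0.8],
)

```text
time: 24.1
tool_pos: [0.4439, -0.3589, 0.2881]
ee_rot: [-3.132, -0.009, 1.571]
wrist_force: [-0.2, 0.2, 0.3]
width: 0.0845
finger_force: 0.0
```

Run:
```python
from st import *
for n in('top','side'):
  for d in robot.spot_point('small_jar_center',n)[:4]: print(n,np.round(d['centre'],3),round(d['score'],2))
plan([(.4455,-.3602,.226,np.pi/2,5)])
a=save('side','s6.png')[90:250,270:430];b=save('top','t6.png')[150:310,280:500]
# lid location of wide jar from top
hsv=cv2.cvtColor(b,cv2.COLOR_RGB2HSV);m=cv2.inRange(hsv,(0,0,150),(180,40,255));nb,l,st,ct=cv2.connectedComponentsWithStats(m)
for i in range(1,nb):
    if st[i,4]>100: 
        u,v=ct[i]+[280,150];p=ray('top',u,v,.16);q=p[:2]-[SX,SY];print(st[i],'stand',c*q[0]+s*q[1],-s*q[0]+c*q[1],p)
v=np.hstack([cv2.resize(x,None,fx=2,fy=2,interpolation=cv2.INTER_CUBIC) for x in(a,b)])
cv2.imwrite('pics/g6.png',v[:,:,::-1])
```

```text
jar by hand [-0.11448936 -0.40020759] 0.08453938219462948
top [np.float64(-0.0029879862331824965), np.float64(-0.09846396263745591)] 0.1228 0.57
side [np.float64(-0.0011730808004414162), np.float64(-0.1020841999598157)] 0.1192 0.65
top [ 0.449 -0.358  0.03 ] 0.75
top [ 0.444 -0.267  0.032] 0.61
side [ 0.448 -0.272  0.029] 0.73
side [ 0.525 -0.084  0.078] 0.61
side [ 0.43  -0.454  0.03 ] 0.5
[[0.0, -0.0, 0.36], [0.0, -0.0, 0.35], [0.01, -0.0, 0.36], [-0.0, -0.01, 0.35], [-0.0, 0.0, 0.36]] [[0, 0, 0.0], [0, 0, 0.0], [0, 0, 0.01], [0, 0, -0.0], [0, 0, -0.0]]
end [ 0.4454 -0.3601  0.2259  1.5708] now [ 0.4458 -0.3605  0.2971  1.5718] F [-0.5 -0.6 -0.1] t 24.4 w 0.0851
[ 69   0  29   9 146] stand 0.14189051287508356 -0.1660018955689086 [ 0.67309656 -0.12878579  0.16      ]
[  44   42   39   39 1181] stand 0.00028265415691188997 -0.10261132236490479 [ 0.52540466 -0.08126473  0.16      ]
[ 18  46   8  23 112] stand 0.024173599419911547 -0.0011520643707171193 [0.53805457 0.02219897 0.16      ]
[155  82  15  19 239] stand -0.10584295682800401 -0.3416577446517781 [ 0.44606287 -0.33048495  0.16      ]
```

View pics/g6.png

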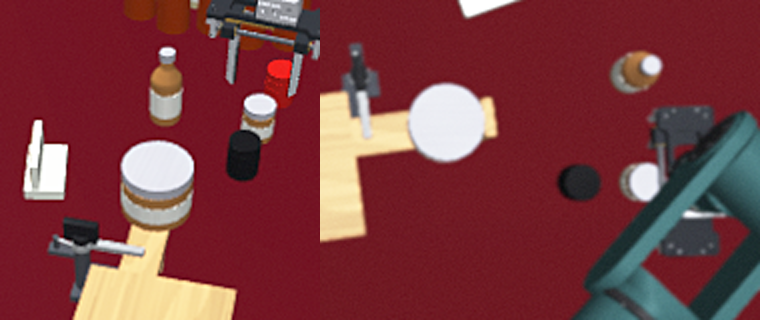

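Wide jar measured at stand (0.3, −102.6) mm, upright, and the gate lies across the ledge. The fingers look offset from the small jar (top crop (642,182)), so I check this against the projected fingertips before lowering.

Run:
```python
from h import *
for n,(x0,y0,ox) in {'side':(270,90,0),'top':(280,150,320)}.items():
    for nm,p in dict(tipA=(.4458+.048,-.3605,.098),tipB=(.4458-.048,-.3605,.098),jarlid=(.4455,-.3602,.065)).items():
        u=proj(n,p);print(n,nm,((u-[x0,y0])*2+[ox,0]).round())
```

```text
side tipA [231.  78.]
side tipB [292.  92.]
side jarlid [259. 101.]
top tipA [653. 144.]
top tipB [655. 217.]
top jarlid [647. 181.]
```

The projections match the picture, so the hand is over the jar. I lower and grip.

Call:
play_rows(
  translation=[
    [0,0,0.36],
    [0,0,0.36],
    [0,0,0.36],
    [0,0,0.36],
    [0,0,0.35],
    [0,0,0],
  ],
  twist=[
    [0,0,0],
    [0,0,0],
    [0,0,0],
    [0,0,0],
    [0,0,0],
    [0,0,0],
  ],
  gripper=[0.8,0.8,0.8,0.8,0.8,0.8],
)

```text
time: 25.1
tool_pos: [0.4447, -0.3594, 0.2199]
ee_rot: [-3.137, -0.004, 1.572]
wrist_force: [-0.4, -0.0, -0.5]
width: 0.0846
finger_force: 0.0
```

Call:
play_rows(
  translation=[
    [0,0,0],
    [0,0,0],
    [0,0,0],
    [0,0,0],
    [0,0,0],
  ],
  twist=[
    [0,0,0],
    [0,0,0],
    [0,0,0],
    [0,0,0],
    [0,0,0],
  ],
  gripper=[-1,-1,-1,-1,-1],
)

```text
time: 25.6
tool_pos: [0.4454, -0.3604, 0.2242]
ee_rot: [3.141, 0.001, 1.572]
wrist_force: [-1.4, -0.5, 2.1]
width: 0.0494
finger_force: 30.0
```

Run:
```python
from plan import *
z=robot.get_obs()['tool_pos'][2];print(z)
plan([(.4455,-.3602,.42,np.pi/2,7),(.5252,-.081,.42,1.6,14)])
```

```text
0.22416027233262137
[[0.0, 0.0, -0.7], [0.0, 0.0, -0.7], [0.0, 0.0, -0.7], [0.0, 0.0, -0.7], [0.0, 0.0, -0.7], [0.0, 0.0, -0.7], [0.0, 0.0, -0.7], [0.5, 0.14, 0.0]] [[0, 0, 0.0], [0, 0, 0.0], [0, 0, 0.0], [0, 0, 0.01], [0, 0, -0.0], [0, 0, -0.0], [0, 0, 0.0], [0, 0, -0.02]]
[[0.5, 0.15, 0.0], [0.5, 0.14, 0.0], [0.49, 0.15, 0.0], [0.5, 0.14, 0.0], [0.5, 0.15, 0.0], [0.5, 0.15, 0.0], [0.49, 0.15, 0.0], [0.5, 0.15, 0.0]] [[0, 0, -0.02], [0, 0, -0.02], [0, 0, -0.02], [0, 0, -0.02], [0, 0, -0.03], [0, 0, -0.02], [0, 0, -0.02], [0, 0, -0.02]]
[[0.49, 0.15, 0.0], [0.5, 0.15, 0.0], [0.5, 0.16, 0.0], [0.49, 0.15, 0.0], [0.5, 0.16, 0.0]] [[0, 0, -0.02], [0, 0, -0.02], [0, 0, -0.02], [0, 0, -0.02], [0, 0, -0.02]]
end [ 0.5252 -0.0808  0.4202  1.5998] now [ 0.4454 -0.3604  0.2242  1.5718] F [-1.4 -0.5  2.1] t 25.6 w 0.0494
```

Call:
play_rows(
  translation=[
    [0,0,-0.3],
    [0,0,-0.7],
    [0,0,-0.8],
    [0,0,-0.8],
    [0,0,-0.8],
    [0,0,-0.8],
    [0,0,-0.7],
    [0.5,0.14,0],
  ],
  twist=[
    [0,0,0],
    [0,0,0],
    [0,0,0],
    [0,0,0],
    [0,0,0],
    [0,0,0],
    [0,0,0],
    [0,0,-0.02],
  ],
  gripper=[-1,-1,-1,-1,-1,-1,-1,-1],
)

```text
time: 26.4
tool_pos: [0.4507, -0.3415, 0.4258]
ee_rot: [3.134, 0.008, 1.571]
wrist_force: [1.0, -0.1, -1.1]
width: 0.0496
finger_force: 30.0
```

Call:
play_rows(
  translation=[
    [0.5,0.15,0],
    [0.5,0.14,0],
    [0.49,0.15,0],
    [0.5,0.14,0],
    [0.5,0.15,0],
    [0.5,0.15,0],
    [0.49,0.15,0],
    [0.5,0.15,0],
  ],
  twist=[
    [0,0,-0.02],
    [0,0,-0.02],
    [0,0,-0.02],
    [0,0,-0.02],
    [0,0,-0.03],
    [0,0,-0.02],
    [0,0,-0.02],
    [0,0,-0.02],
  ],
  gripper=[-1,-1,-1,-1,-1,-1,-1,-1],
)

```text
time: 27.2
tool_pos: [0.4965, -0.1795, 0.4202]
ee_rot: [3.141, 0.0, 1.591]
wrist_force: [-0.4, -0.7, -0.9]
width: 0.0496
finger_force: 30.0
```

Call:
play_rows(
  translation=[
    [0.49,0.15,0],
    [0.5,0.15,0],
    [0.5,0.16,0],
    [0.49,0.15,0],
    [0.5,0.16,0],
    [0,0,0],
    [0,0,0],
  ],
  twist=[
    [0,0,-0.02],
    [0,0,-0.02],
    [0,0,-0.02],
    [0,0,-0.02],
    [0,0,-0.02],
    [0,0,0],
    [0,0,0],
  ],
  gripper=[-1,-1,-1,-1,-1,-1,-1],
)

```text
time: 27.9
tool_pos: [0.5249, -0.0804, 0.4199]
ee_rot: [3.141, 0.001, 1.602]
wrist_force: [0.0, -0.5, -1.5]
width: 0.05
finger_force: 30.0
```

Run:
```python
from st import *
for n in('top','side'):
  for d in robot.spot_point('small_jar_center',n)[:4]: print(n,np.round(d['centre'],3),round(d['score'],2))
plan([(.5252,-.081,.3945,1.6,2),(.5252,-.081,.3845,1.6,4)])
a=save('side','s7.png')[90:250,270:430]
cv2.imwrite('pics/g7.png',cv2.resize(a,None,fx=3,fy=3,interpolation=cv2.INTER_CUBIC)[:,:,::-1])
```

```text
jar by hand [-0.00402431 -0.15056006] 0.04998484424405944
top [np.float64(-0.0010993863666397836), np.float64(-0.09867178598574593)] 0.1206 0.44
side [np.float64(-0.0027344958924174784), np.float64(-0.09798883881450149)] 0.121 0.71
top [ 0.443 -0.273  0.032] 0.9
top [ 0.435 -0.46   0.032] 0.58
side [ 0.528 -0.081  0.226] 0.69
side [ 0.432 -0.456  0.029] 0.58
[[0.0, 0.0, 0.31], [0.01, 0.01, 0.32], [-0.0, -0.0, 0.06], [-0.0, -0.0, 0.06], [-0.0, -0.0, 0.06], [-0.0, -0.0, 0.07]] [[0, 0, -0.0], [0, 0, -0.0], [0, 0, -0.0], [0, 0, -0.0], [0, 0, -0.0], [0, 0, -0.0]]
end [ 0.5252 -0.0809  0.3843  1.5996] now [ 0.5248 -0.0813  0.4195  1.5996] F [ 0.3 -0.4 -1.8] t 28.2 w 0.0493
```

View pics/g7.png

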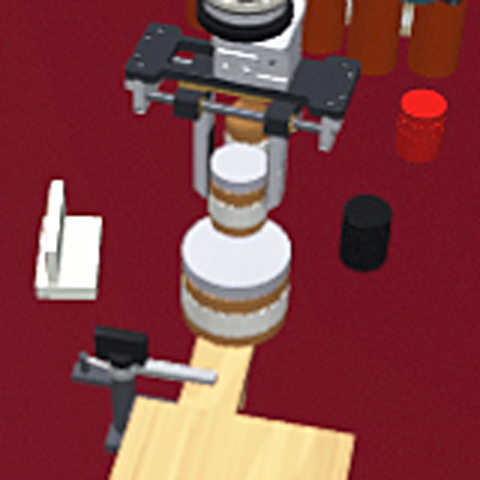

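The small jar is held upright over the lid (side crop (238,190) above (236,250)), and the gate lies across the ledge. Lowering.

Call:
play_rows(
  translation=[
    [0,0,0.25],
    [0.01,0.01,0.25],
    [0,0,0.15],
    [0,0,0.08],
    [0,0,0.05],
    [0,0,0.05],
    [0,0,0],
  ],
  twist=[
    [0,0,0],
    [0,0,0],
    [0,0,0],
    [0,0,0],
    [0,0,0],
    [0,0,0],
    [0,0,0],
  ],
  gripper=[-1,-1,-1,-1,-1,-1,-1],
)

```text
time: 28.95
tool_pos: [0.5254, -0.0801, 0.3862]
ee_rot: [3.142, 0.0, 1.601]
wrist_force: [0.3, 0.6, -1.1]
width: 0.0499
finger_force: 30.0
```

Call:
play_rows(
  translation=[
    [0,0,0.03],
    [0,0,0],
  ],
  twist=[
    [0,0,0],
    [0,0,0],
  ],
  gripper=[-1,-1],
)

```text
time: 29.15
tool_pos: [0.5254, -0.0802, 0.3852]
ee_rot: [3.141, 0.0, 1.601]
wrist_force: [0.1, -0.2, -1.4]
width: 0.0496
finger_force: 30.0
```

Call:
play_rows(
  translation=[
    [0,0,0.02],
    [0,0,0.02],
    [0,0,0],
  ],
  twist=[
    [0,0,0],
    [0,0,0],
    [0,0,0],
  ],
  gripper=[-1,-1,-1],
)

```text
time: 29.45
tool_pos: [0.5254, -0.0801, 0.3842]
ee_rot: [3.141, 0.0, 1.601]
wrist_force: [-1.1, 1.0, 2.6]
width: 0.0497
finger_force: 30.0
```

The force shows contact, so I release and rise.

Call:
play_rows(
  translation=[
    [0,0,0],
    [0,0,0],
    [0,0,0],
    [0,0,0],
    [0,0,0],
    [0,0,0],
  ],
  twist=[
    [0,0,0],
    [0,0,0],
    [0,0,0],
    [0,0,0],
    [0,0,0],
    [0,0,0],
  ],
  gripper=[0.1,0.2,0.4,0.6,0.8,0.8],
)

```text
time: 30.05
tool_pos: [0.5254, -0.0802, 0.3834]
ee_rot: [-3.142, 0.0, 1.601]
wrist_force: [0.8, -0.9, -0.1]
width: 0.0833
finger_force: 0.0
```

Call:
play_rows(
  translation=[
    [0,0,-0.3],
    [0,0,-0.6],
    [0,0,-0.8],
    [0,0,-0.8],
    [0.5,0,-0.5],
    [0.8,0,0],
    [0.8,0,0],
    [0.8,0,0],
  ],
  twist=[
    [0,0,0],
    [0,0,0],
    [0,0,0],
    [0,0,0],
    [0,0,0],
    [0,0,0],
    [0,0,0],
    [0,0,0],
  ],
  gripper=[0.8,0.8,0.8,0.8,0.8,0.8,0.8,0.8],
)

```text
time: 30.85
tool_pos: [0.5216, 0.0368, 0.505]
ee_rot: [3.139, 0.0, 1.6]
wrist_force: [0.8, 0.3, 1.0]
width: 0.0845
finger_force: 0.0
```

Call:
play_rows(
  translation=[
    [0.8,0,0],
    [0.8,0,0],
    [0.5,0,0],
    [0,0,0],
    [0,0,0],
    [0,0,0],
  ],
  twist=[
    [0,0,0],
    [0,0,0],
    [0,0,0],
    [0,0,0],
    [0,0,0],
    [0,0,0],
  ],
  gripper=[0.8,0.8,0.8,0.8,0.8,0.8],
)

```text
time: 31.45
tool_pos: [0.5194, 0.119, 0.5039]
ee_rot: [3.141, 0.001, 1.6]
wrist_force: [-0.1, -0.7, 0.2]
width: 0.0847
finger_force: 0.0
```

Run:
```python
from st import *
for n in('top','side'):
  for d in robot.spot_point('small_jar_center',n)[:4]: print(n,np.round(d['centre'],3),round(d['score'],2))
a=save('side','s8.png')[110:270,260:420];b=save('top','t8.png')[150:310,280:500]
v=np.hstack([cv2.resize(x,None,fx=2,fy=2,interpolation=cv2.INTER_CUBIC) for x in(a,b)])
cv2.imwrite('pics/g8.png',v[:,:,::-1])
```

```text
jar by hand [0.01377458 0.06653483] 0.08466637632968288
top [np.float64(-0.0011203051542527116), np.float64(-0.09977612397944388)] 0.1208 0.63
side [np.float64(-0.0023549426451900113), np.float64(-0.10185354311528817)] 0.1205 0.56
top [ 0.444 -0.27   0.031] 0.77
top [ 0.433 -0.46   0.034] 0.63
top [ 0.532 -0.08   0.191] 0.54
side [ 0.529 -0.081  0.191] 0.69
side [ 0.429 -0.453  0.033] 0.58
side [ 0.447 -0.269  0.032] 0.58
```

View pics/g8.png

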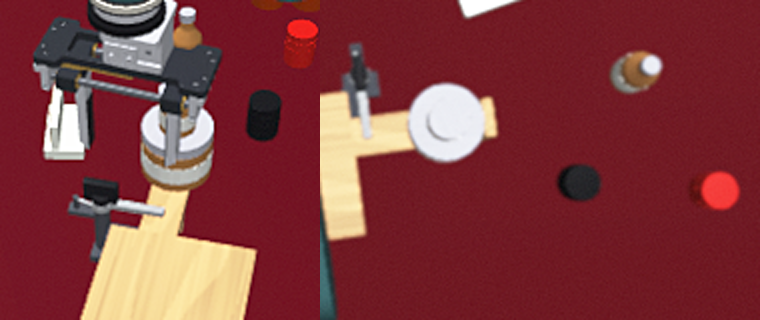

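The small jar stands centred on the wide jar's lid (top crop (450,121) on (446,122)). The gate is shut across the ledge and everything else is in place.

```bash
python3 -c "
from bench import robot
print(robot.close_job())"
```

```text
the job is handed in; nothing more can be done
None
```

The job is handed in after about 32 s: the gate was opened, the wide jar slid centred against the end stop and the gate shut again, and the small jar now stands upright on the wide jar's lid; the camera checks showed nothing else moved.

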